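Open the push-and-turn canister at the collet soaking tray

TASK

Get ready to soak the two resin-clogged collets: lift the steel soaking cup up and off its hook, stand it upright in the round recess of the tray and let go of it without dropping it. Then open the cleaner canister, which stays in its pocket: press its red safety cap down, keep it pressed while turning it counter-clockwise (seen from above) until it is free, and lift it straight off. Finish still gripping the cap, held level about 5 cm above the open neck so that drips fall back in; do not put it down, and leave the collets and other things on the bench where they are.

Things in the scene. Friction and masses are not known exactly. Their poses are not given: they have to be found in the camera images.
- cup_mid (a point): centre (half-way up) of the loose steel soaking cup: 52 mm diameter, 62 mm high, 120 g, open top. From its rim a strap 16 mm wide runs along its +x and bends down as a hook (35 mm from the axis, 24 mm long, 1 mm above the rim). At the start it hangs on the stand's tongue, nearly upright, this point 106 mm above the bench; raised 25 mm it is off. Grip from above along its y axis (z up)
- cup_stand: fixed grey magnetic-base stand (block 56 x 62 x 50 mm) with a post and an arm to its -x that ends in an upturned steel tongue, 20 mm wide, 4 mm thick, top 135 mm above the bench (its highest part). Origin: centre of the block's underside; z up; the hanging cup's axis lies 78 mm from it along -x
- tray: fixed blue sheet-metal tray, 125 mm (its x) by 285 mm (its y), rim 14 mm high, floor 4 mm above the bench. Origin: centre of its underside. Centred 65 mm from the origin along +y, a square pocket (83 mm inside, walls 45 mm high) holds the canister and keeps it from turning; the recess lies towards -y
- recess (a point): centre of the floor of the tray's round recess, 4 mm above the bench, 70 mm from the tray's origin along its -y: a black ring, 66 mm inside diameter, 72 mm outside, 5 mm high; the cup stands in it with its centre 31 mm above this point
- canister: loose square white plastic cleaner canister with yellow labels, 900 g, slippery plastic, body 80 x 80 x 95 mm, in the tray's pocket with 1.5 mm play on each side. Origin: centre of its underside (4 mm above the bench); z up. Its neck carries three bayonet lugs that lock the cap
- mouth (a point): centre of the rim of the canister's neck (34 mm diameter, 31 at the rim), 128 mm above the canister's underside, 132 mm above the bench; z up
- cap_mid (a point): centre (half-way up) of the loose red ribbed cap, 57 mm diameter, 35 mm high, 57 g; z up, x parallel to the canister's x when locked. Locked, it lies 4.5 mm below the mouth (lower edge 110, top 145 mm above the bench) and neither turns nor lifts. Press it 4 to 5.5 mm down (spring 5 N rising to 14 N, then a stop), keep pressing, turn 65 degrees counter-clockwise (45 to 85 will do; 0.1 N m), lift
- liner (a joint): how far the cap is pressed down on its inner spring liner, in m: 0 locked and untouched, 0.004 enough to turn, 0.0055 fully pressed, -0.0025 with the cap off
- collet_0: steel spring collet standing in front of the tray, 34 mm diameter, 46 mm high; bystander (origin at the centre of its underside)
- collet_1: second such steel spring collet beside it; bystander
- collet_nut_0: black collet nut lying flat, 53 mm diameter, 22 mm high; bystander
- vac_plug_1: orange rubber plug with a knob, 35 mm diameter, 37 mm high; bystander
- gauge_block_0: steel setting block with three holes, 25 x 50 x 30 mm; bystander
- stop_pin_0: stepped steel stop pin, standing, 30 mm diameter, 63 mm high; bystander
- toolholder_0: steel tool holder standing on its black nut, 64 mm diameter, 110 mm high; bystander
There are look-alikes about, which are no part of the job. Of the things that look like the part that bears cap_mid, the smallest one is meant.

How it is judged:
On the way, in this order (a step that is already met when the one before it is completed fails the run):
1. the cup is lifted up and off its hook, carried by the gripper alone (height (world z) of cup_mid above 0.126 m and contact force between cup and the fingers above 0.5 N and contact force between cup and cup_stand below 0.05 N), for 0.1 s.
2. the cup stands upright in the tray's recess, let go and at rest (horizontal distance between cup_mid and recess below 0.01 m and z of cup_mid in the frame of recess below 0.035 m and angle between cup_mid's own z axis and vertical below 0.1 rad and contact force between cup and the fingers below 0.05 N and linear speed of cup below 0.02 m/s), for 0.2 s.
3. the cap is pressed down on its spring, not yet turned (value of joint liner above 0.0022 m and angle between the x axis of cap_mid and the x axis of canister, either way round below 0.3 rad and contact force between cap and the fingers above 0.5 N), for 0.05 s.
4. the cap is turned free while still on the neck (angle between the x axis of cap_mid and the x axis of canister, either way round above 0.65 rad and z of cap_mid in the frame of mouth below 0.003 m and contact force between cap and the fingers above 0.5 N), for 0.05 s.
At the end, for the whole second after the job is handed in: Cap gripped, still, level (0.2 rad), its centre 30-100 mm above the neck rim and within 25 mm of its axis, touching nothing but the fingers; canister upright in its pocket (raised < 3 mm); cup upright (0.1 rad) on the recess floor, within 10 mm of its centre, let go (z of cap_mid in the frame of mouth between 0.03 and 0.1 m and horizontal distance between cap_mid and mouth below 0.025 m and angle between cap_mid's own z axis and vertical below 0.2 rad and linear speed of cap below 0.03 m/s and contact force between cap and the fingers above 1 N and contact force between cap and canister below 0.05 N and contact force between cap and tray below 0.05 N and horizontal distance between cup_mid and recess below 0.01 m and z of cup_mid in the frame of recess below 0.035 m and angle between cup_mid's own z axis and vertical below 0.1 rad and contact force between cup and the fingers below 0.05 N and z of canister in the frame of tray below 0.007 m and angle between canister's own z axis and vertical below 0.08 rad); the arm keeps its last pose, push and grip.
It fails at once if the cup is dropped (moving fast while nobody holds it) (contact force between cup and the fingers below 0.02 N and linear speed of cup above 0.5 m/s).
It fails at once if the canister is pulled up in its pocket or tipped (z of canister in the frame of tray above 0.024 m or angle between canister's own z axis and vertical above 0.2 rad).
It fails at once if a bystander is moved (distance of any of collet_0, collet_1, collet_nut_0, vac_plug_1, gauge_block_0, stop_pin_0, toolholder_0 from where it was at the start of the episode above 0.025 m).
It also fails if it takes over 58 s, if anything falls off the work surface, if the arm or the gripper's body presses on something with over 40 N, if the wrist force passes 120 N, or if a joint passes its speed limit or range.

ROBOT

A 6-joint arm with a two-finger parallel gripper is mounted at the origin on a cart in front of the work surface, level with it; the furniture and walls round the work are solid. World frame = base frame: x ahead of the robot, y to its left, z up, the work surface at z = 0. Lengths are in m, angles in rad, forces in N, time in s.
With the tool pointing down it reaches from about 0.35 to 0.975 m from the base axis. Payload 4.9 kg.
Tool frame: the origin (TCP) lies on the mounting face of the last link; the fingertips stand 173 mm ahead of it and the grasp point (between the pads) lies 155 mm ahead of it; z points along the fingers, y is the line along which they close (so a half turn about z gives the same grasp; the last joint's range is limited). The gripper opens to 85 mm and grips with 20 to 120 N. Pads are 22 mm wide; open, the fingers measure 114 mm over their backs; the gripper's body (76 mm by 85 mm) begins 54 mm behind the grasp point. The pads swing forward as they close: fully open they stand 13 mm farther back than shut.
Start: joints at [-1.456, 0.053, 1.613, -0, 1.476, -0.119], TCP at [0.145, -0.608, 0.405] pointing down, gripper open.
Joint ranges: [-3.01, 3.01], [-1.01, 2.22], [0.06, 2.58], [-1.02, 4.17], [0.09, 2.62], [-3.14, 3.14]. Speed limits (rad/s): [2.57, 2.57, 3.14, 3.14, 3.14, 3.14].

INTERFACE

Orientations are given as a rotation vector (axis times angle).
In Python, from station import monitor, eyes, finish_job gives the robot as it stands. The module is installed in compiled form; this text tells all that it offers.
- The arm moves only by the tool step_arm, never from a script. Its argument "commands" is a list of rows, each a list of 3 entries, a list of its own where there are three numbers: the opening in per cent of the stroke, from 0 (shut) to 100 (fully open), then the shift along the tool's x, y, z in mm, then the turn about the tool's z in degrees. In form: [[hand, [x, y, z], yaw], ...]. A call has 1 to 12 rows; each row is the pose to reach, as a shift and turn from the pose commanded when the call began, along the tool's axes at that moment; what a row does not reach only later rows make up. A row lasts 1/8 s, in which the tool goes at most 62.5 mm and 10.7 degrees, less where a joint would pass 70% of its speed; a pose out of reach is approached as far as the arm can. A call with a gripper value outside its range is refused whole. The fingers move at their own pace and stop on an object; "squeeze" is the grip in N (left out, the last holds). Time passes only in rows, so rows that repeat a pose let the fingers close. It gives the time, the measured TCP pose, the force, the opening and the grip force at its end, in the units of the state.
- monitor.get_obs(): the state, without advancing time (a new reading comes with each control period).
- eyes.get_image(name): name is "scene" or "top"; returns the picture (384x512x3 uint8, red, green, blue); there is no depth.
- eyes.camera_info(name): a dict with "camera_matrix" (3x3 intrinsics, pixels), "extrinsics" (4x4, takes a point from camera to world coordinates). Camera axes: x right, y down, z forward; pixel columns grow to the right and rows downward; lengths in m; the calibration is good to about 2 mm. A picture is of the moment at which its call begins. camera_info takes no time and is no camera call.
- finish_job(): hands the job in; it is judged then, once.
The state is a dict: "t": time; "q": joint angles; "dq": joint speeds; "effort": joint torques, N m; "tool_pos": TCP position; "tool_rot": TCP orientation; "contact_force": force on the tool from outside, world axes, zero at the start; "wrist_torque": the same for the moment, N m; "opening": finger opening in m; "grip_force": force on a finger pad.
Only numpy, scipy, OpenCV 4.12 (cv2) and the standard library are available. Lean on these libraries where they do the work, as an engineer would, in place of code of your own. Each camera call takes 0.05 s, during which the arm holds its last target. There are 200 camera calls.

## Working session

There is one attempt and no reset: what is moved stays moved. The work goes in short steps, Python scripts to look and compute and a tool call to move; the robot and the scene stay as the last step left them, time stands still between calls to the robot, and variables do not carry over. Pictures are saved under pics/ and viewed, at most 10 in all, crops included, and the job is handed in when it is done.

Besides the shell and the picture viewer there is one more tool, called after "Request:" as name(argument=value, ...), one argument or row to a line, values as JSON. step_arm: Moves the arm, as the interface text tells. Its arguments: {"type":"object","properties":{"commands":{"type":"array"},"squeeze":{"type":"number"}},"required":["commands"]}

```bash
mkdir -p pics; python3 - <<'E'
from station import monitor, eyes
import cv2, numpy as np
o=monitor.get_obs(); print({k:np.round(v,3) for k,v in o.items()})
for n in("scene","top"):
    im=eyes.get_image(n); cv2.imwrite(f"pics/{n}0.png",im[:,:,::-1]); c=eyes.camera_info(n); print(n,np.round(c["camera_matrix"],1).tolist(),np.round(c["extrinsics"],3).tolist())
a=cv2.imread("pics/scene0.png");b=cv2.imread("pics/top0.png")
E
```

```text
{'t': np.float64(0.0), 'q': array([-1.456,  0.053,  1.614, -0.   ,  1.476, -0.119]), 'dq': array([ 0.002, -0.   , -0.002,  0.001, -0.001, -0.002]), 'effort': array([ 1.0000e-03, -3.9367e+01, -3.7018e+01, -0.0000e+00,  7.0000e-03,
       -0.0000e+00]), 'tool_pos': array([ 0.145, -0.608,  0.403]), 'tool_rot': array([-3.118, -0.366, -0.   ]), 'contact_force': array([-0.197,  0.043,  0.342]), 'wrist_torque': array([-0.024,  0.   ,  0.029]), 'grip_force': np.float64(0.0), 'opening': np.float64(0.085)}
scene [[379.3, 0.0, 260.6], [0.0, 379.3, 194.1], [0.0, 0.0, 1.0]] [[0.646, -0.362, 0.672, -0.177], [-0.763, -0.316, 0.564, -0.591], [0.008, -0.877, -0.48, 0.623], [0.0, 0.0, 0.0, 1.0]]
top [[363.4, 0.0, 252.8], [0.0, 363.4, 199.7], [0.0, 0.0, 1.0]] [[0.023, -0.996, 0.083, 0.439], [-1.0, -0.022, 0.013, 0.011], [-0.011, -0.084, -0.996, 1.114], [0.0, 0.0, 0.0, 1.0]]
```

View pics/scene0.png

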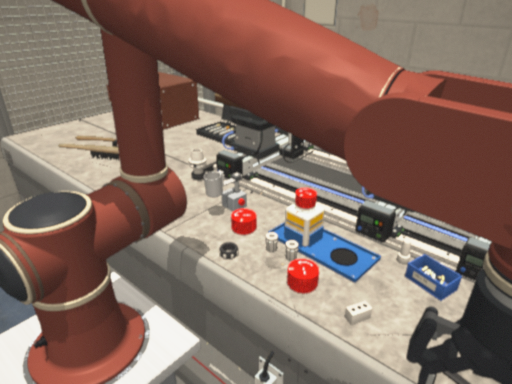

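View pics/top0.png

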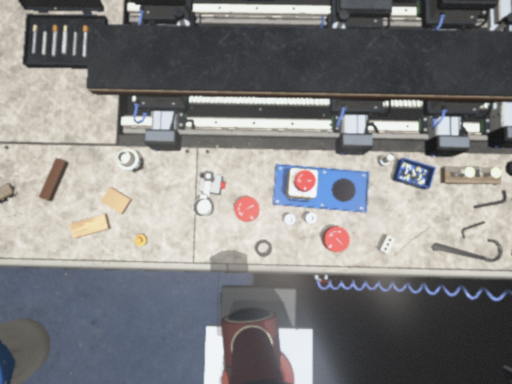

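Three red things look like caps: top view (305,181) on the white canister, (246,208) and (336,238) on the bench. The canister one fits best because it sits on the canister in the tray pocket and should be the smallest. I'll measure all three and check that in an enlarged crop.

```bash
cat > h.py <<'E'
import cv2, numpy as np
from station import monitor, eyes
from scipy.spatial.transform import Rotation as R
def grab(n,f=None):
    im=eyes.get_image(n)[:,:,::-1].copy()
    if f: cv2.imwrite("pics/"+f,im)
    return im
def ray(n,uv,z):
    c=eyes.camera_info(n);K=np.array(c["camera_matrix"]);E=np.array(c["extrinsics"])
    uv=np.atleast_2d(uv).astype(float)
    d=(E[:3,:3]@np.linalg.inv(K)@np.c_[uv,np.ones(len(uv))].T).T
    return E[:3,3]+d*((z-E[2,3])/d[:,2])[:,None]
def proj(n,p):
    c=eyes.camera_info(n);K=np.array(c["camera_matrix"]);E=np.linalg.inv(np.array(c["extrinsics"]))
    q=K@(E[:3,:3]@np.asarray(p)+E[:3,3]); return q[:2]/q[2]
def red(im):
    b,g,r=[im[:,:,i].astype(int) for i in range(3)]
    return ((r>110)&(g<80)&(b<80)).astype(np.uint8)
def blue(im):
    b,g,r=[im[:,:,i].astype(int) for i in range(3)]
    return ((b>90)&(b-r>60)&(b-g>25)).astype(np.uint8)
def blobs(m,amin=60):
    cs,_=cv2.findContours(m,cv2.RETR_EXTERNAL,cv2.CHAIN_APPROX_NONE)
    return [c for c in cs if cv2.contourArea(c)>amin]
E
python3 - <<'E'
from h import *
t=cv2.imread("pics/top0.png");s=cv2.imread("pics/scene0.png")
for c in blobs(red(t)):
    (cx,cy),r=cv2.minEnclosingCircle(c)
    for z in(.05,.145): print("red",(round(cx),round(cy)),cv2.contourArea(c),z,ray("top",(cx,cy),z).round(3), "diam",2*np.sqrt(cv2.contourArea(c)/np.pi)/363.4*(1.114-z))
for c in blobs(blue(t),800):
    rr=cv2.minAreaRect(c); b=cv2.boxPoints(rr); w=ray("top",b,.014); print("blue",rr,w.round(3).tolist(), w.mean(0).round(4), [np.linalg.norm(w[i]-w[i-1]).round(3) for i in range(4)])
# recess black blob inside tray
g=t.max(2); m=np.zeros_like(g); m[165:215,325:362]=(g[165:215,325:362]<60)
for c in blobs(m,50):
    e=cv2.fitEllipse(c); print("recess",e,ray("top",e[0],.009).round(4))
A=cv2.resize(t[150:260,180:380],None,fx=4,fy=4,interpolation=cv2.INTER_CUBIC)[:, :800]
cv2.imwrite("pics/c1.png",A[:440])
B=cv2.resize(s[155:300,190:390],None,fx=4,fy=4,interpolation=cv2.INTER_CUBIC); cv2.imwrite("pics/c2.png",B)
E
```

```text
blue ((320.7157287597656, 187.5187530517578), (93.60328674316406, 40.15282440185547), 4.969740867614746) [[0.521, -0.034, 0.014], [0.644, -0.043, 0.014], [0.625, -0.327, 0.014], [0.503, -0.316, 0.014]] [ 0.5733 -0.1801  0.014 ] [np.float64(0.282), np.float64(0.123), np.float64(0.285), np.float64(0.123)]
```

View pics/c1.png

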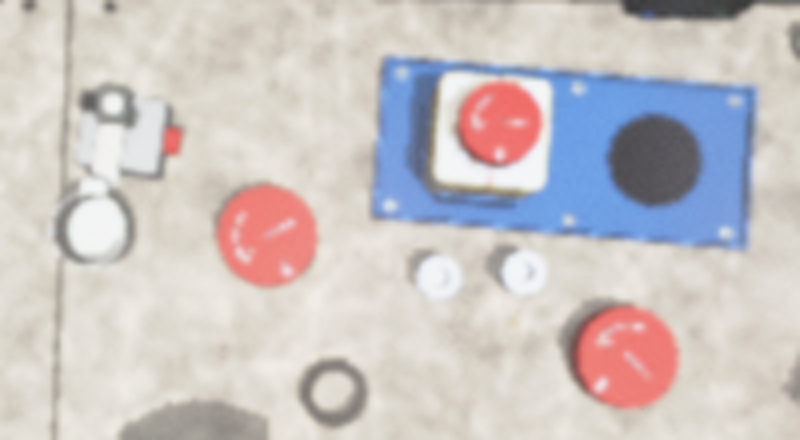

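View pics/c2.png

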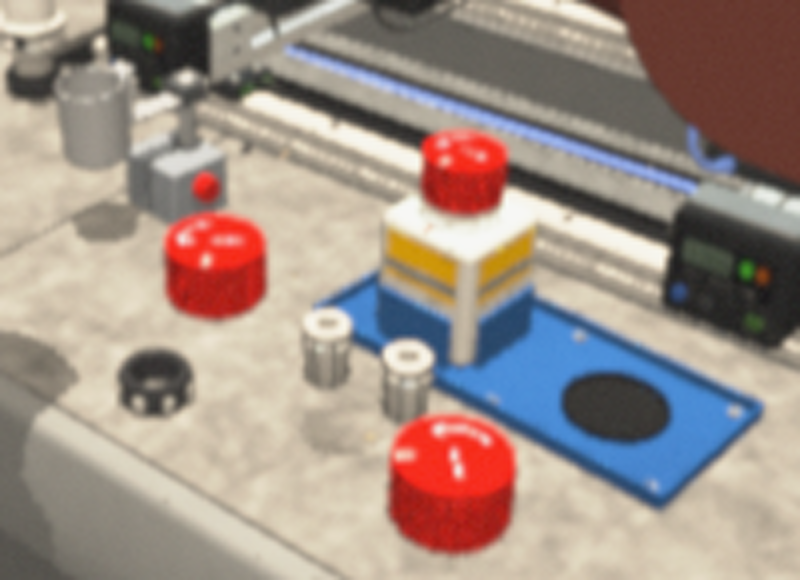

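The crops confirm it: the red cap on the canister (crop 499,122 → top 305,180.5) is clearly smaller than the two loose ones at crop (267,235) and (627,356), so it's the one meant. The cup hangs at crop (94,226), with its strap pointing +x to the stand. The recess is at crop (655,159).

```bash
python3 - <<'E'
from h import *
t=cv2.imread("pics/top0.png");s=cv2.imread("pics/scene0.png")
def redm(im):
    b,g,r=[im[:,:,i].astype(int) for i in range(3)]
    return ((r-g>60)&(r-b>60)).astype(np.uint8)
for n,im,roi in(("top",t,(155,265,225,365)),("scene",s,(170,300,220,330))):
    m=redm(im);k=np.zeros_like(m);k[roi[0]:roi[1],roi[2]:roi[3]]=1
    for c in blobs(cv2.morphologyEx(m*k,cv2.MORPH_CLOSE,np.ones((3,3)))):
        e=cv2.fitEllipse(c); print(n,np.round(e[0],1),np.round(e[1],1),cv2.contourArea(c),ray(n,e[0],.145 if n=="top" else .1275).round(4),"bench:",ray(n,e[0],.04).round(3))
g=t.max(2); m=np.zeros_like(g); m[170:208,328:360]=g[170:208,328:360]<110
for c in blobs(m): e=cv2.fitEllipse(c); print("recess",e,ray("top",e[0],.006).round(4))
cr=cv2.resize(cv2.cvtColor(t[190:225,185:222],cv2.COLOR_BGR2GRAY),None,fx=6,fy=6,interpolation=cv2.INTER_CUBIC)
h=cv2.HoughCircles(cr,cv2.HOUGH_GRADIENT,1,40,param1=100,param2=15,minRadius=45,maxRadius=70)
if h is not None:
    for x,y,r in h[0][:3]:
        u=((x+.5)/6+185-.5,(y+.5)/6+190-.5); print("cup",u,r/6,ray("top",u,.137).round(4),"diam",2*r/6/363.4*.977)
# guessed cup: projections
for p in [(0,0)]: 
    c=ray("top",(203.5,206.5),.137)[0]; print("cup guess",c, "scene proj mid",proj("scene",[c[0],c[1],.106]),"rim",proj("scene",[c[0],c[1],.137]))
# stand block top & strap direction
a=ray("top",(180+97/4,150+185/4),.138)[0]; print("strap end",a)
p=ray("top",[(180+112/4,150+103/4)],.13)[0]; print("post",p)
E
```

```text
top [336.3 238.9] [24.4 25.1] 478.5 [[ 0.4212 -0.1997  0.145 ]] bench: [[ 0.419 -0.223  0.04 ]]
top [246.4 208.4] [23.7 24.2] 448.5 [[0.4967 0.04   0.145 ]] bench: [[0.503 0.043 0.04 ]]
top [304.5 180.2] [19.5 20.1] 304.5 [[ 0.5759 -0.1141  0.145 ]] bench: [[ 0.591 -0.128  0.04 ]]
scene [302.5 275. ] [32.6 35.9] 913.0 [[ 0.3171 -0.2843  0.1275]] bench: [[ 0.404 -0.23   0.04 ]]
scene [243.2 219. ] [25.5 34.1] 613.0 [[ 0.3912 -0.0589  0.1275]] bench: [[0.492 0.035 0.04 ]]
scene [305.4 197.3] [21.8 22.5] 377.5 [[ 0.5804 -0.1114  0.1275]] bench: [[ 0.714 -0.027  0.04 ]]
recess ((343.1624755859375, 189.67977905273438), (20.10503578186035, 20.359182357788086), 79.00455474853516) [[ 0.5688 -0.2503  0.006 ]]
cup (np.float32(204.66667), np.float32(206.83333)) 8.05 [[0.4989 0.1528 0.137 ]] diam 0.043284815
cup guess [0.49968245 0.15599809 0.137     ] scene proj mid [214.63683121 184.71277839] rim [214.10245349 175.28780994]
strap end [0.52737945 0.15477226 0.138     ]
post [0.58460202 0.1476033  0.13      ]
```

```bash
cat >> h.py <<'E'
def go(tgt,psi=None):
    "shift (mm, tool axes), yaw (deg about tool z) from present pose to TCP target with tool-x heading psi (deg)"
    o=monitor.get_obs();M=R.from_rotvec(o["tool_rot"]).as_matrix()
    s=M.T@(np.asarray(tgt)-o["tool_pos"])*1000
    p=np.degrees(np.arctan2(M[1,0],M[0,0]))
    print("shift",s.round(1),"psi now",p.round(2),"yaw",None if psi is None else -(psi-p).round(1),"tilt",np.degrees(np.arccos(-M[2,2])).round(2),"q",o["q"].round(2),"F",o["contact_force"].round(1),"grip",round(float(o["grip_force"]),1),"t",o["t"])
E
python3 -c "
from h import *
go([.55,-.2,.403]);go([.499,.155,.403],-5)"
```

```text
shift [ 488.7 -302.8    1.3] psi now 13.39 yaw None tilt 0.11 q [-1.46  0.05  1.61  0.    1.48 -0.12] F [ 0.8  0.4 -0.3] grip 0.0 t 0.1
shift [ 521.3 -660.     1.9] psi now 13.39 yaw 18.4 tilt 0.11 q [-1.46  0.05  1.61  0.    1.48 -0.12] F [ 0.8  0.4 -0.3] grip 0.0 t 0.1
```

Request:
step_arm(
  commands=[
    [100,[490,-300,0],18],
    [100,[490,-300,0],18],
    [100,[490,-300,0],18],
    [100,[490,-300,0],18],
    [100,[490,-300,0],18],
    [100,[490,-300,0],18],
    [100,[490,-300,0],18],
    [100,[490,-300,0],18],
    [100,[521,-660,0],18],
    [100,[521,-660,0],18],
    [100,[521,-660,0],18],
    [100,[521,-660,0],18],
  ],
  squeeze=40,
)

```text
t: 1.6
tool_pos: [0.4983, -0.0032, 0.4043]
tool_rot: [-3.139, 0.127, 0.0]
contact_force: [1.6, -0.7, -0.1]
opening: 0.0851
grip_force: 0.0
```

```bash
python3 -c "
from h import *
go([.499,.155,.403],-5)"
```

```text
shift [ -12.1 -157.8    1.3] psi now -4.62 yaw 0.4 tilt 0.01 q [-0.16 -0.26  1.9   0.    1.5   1.5 ] F [ 1.6 -0.7 -0.1] grip 0.0 t 1.6
```

Request:
step_arm(
  commands=[
    [100,[-12,-150,40],0],
    [100,[-12,-150,40],0],
    [100,[-12,-150,40],0],
    [100,[-12,-150,40],0],
    [100,[-12,-150,40],0],
  ],
)

```text
t: 2.22
tool_pos: [0.499, 0.1448, 0.3647]
tool_rot: [3.139, -0.126, -0.0]
contact_force: [-0.1, 0.1, -1.1]
opening: 0.0855
grip_force: 0.0
```

```bash
python3 - <<'E'
from h import *
go([.499,.155,.275],-5)
s=grab("scene");t=grab("top")
A=cv2.resize(s[100:230,150:290],None,fx=4,fy=4,interpolation=cv2.INTER_CUBIC)
B=cv2.resize(t[170:235,170:240],None,fx=4,fy=4,interpolation=cv2.INTER_CUBIC)
C=np.zeros((520,800,3),np.uint8);C[:,:560]=A;C[:260,560:]=B[:260,:240];cv2.imwrite("pics/c3.png",C)
E
```

```text
shift [ -0.8 -10.2  89.7] psi now -4.62 yaw 0.4 tilt 0.03 q [ 0.14 -0.17  1.9  -0.    1.42  1.79] F [-0.1  0.1 -1.1] grip 0.0 t 2.225
```

View pics/c3.png

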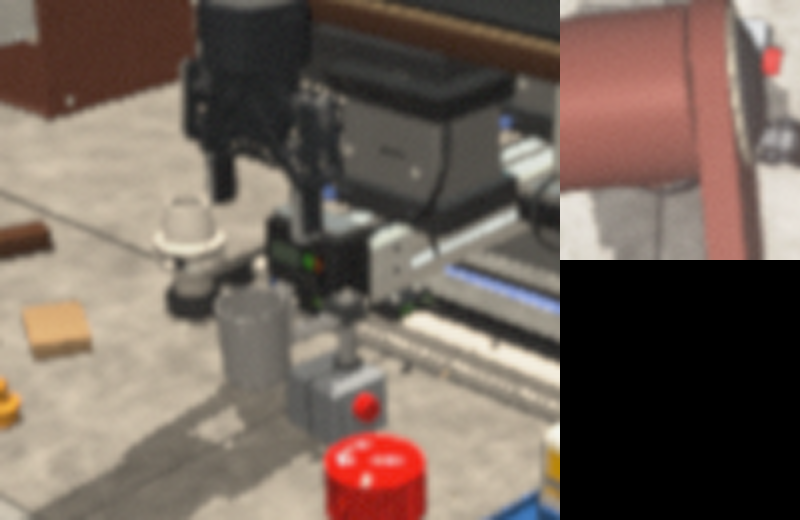

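Both fingers hang clear on either side of the cup (crop: fingers 222,180 and 305,210; cup rim 255,295). The approach is good, so I'll go down and grip.

Request:
step_arm(
  commands=[
    [100,[-1,-10,0],0],
    [100,[-1,-10,40],0],
    [100,[-1,-10,70],0],
    [100,[-1,-10,95],0],
    [100,[-1,-10,95],0],
    [40,[-1,-10,95],0],
    [40,[-1,-10,95],0],
    [40,[-1,-10,95],0],
    [40,[-1,-10,95],0],
    [40,[-1,-10,95],0],
    [40,[-1,-10,95],0],
    [40,[-1,-10,95],0],
  ],
)

```text
t: 3.82
tool_pos: [0.4994, 0.1563, 0.2723]
tool_rot: [-3.135, 0.127, -0.004]
contact_force: [-2.3, 5.4, 4.7]
opening: 0.0509
grip_force: 41.1
```

Request:
step_arm(
  commands=[
    [40,[0,0,-10],0],
    [40,[0,0,-20],0],
    [40,[0,0,-30],0],
    [40,[0,0,-40],0],
    [40,[0,0,-70],0],
    [40,[0,0,-100],0],
    [40,[0,0,-120],0],
    [40,[0,0,-120],0],
    [40,[0,0,-120],0],
  ],
)

```text
t: 4.95
tool_pos: [0.4984, 0.1553, 0.3884]
tool_rot: [3.139, -0.126, -0.003]
contact_force: [-0.1, 0.2, -1.2]
opening: 0.0511
grip_force: 44.6
```

```bash
python3 - <<'E'
from h import *
go([.569,-.250,.392],-5)
s=grab("scene")
cv2.imwrite("pics/c4.png",cv2.resize(s[90:230,150:290],None,fx=4,fy=4,interpolation=cv2.INTER_CUBIC))
E
```

```text
shift [102.9 398.3  -3.6] psi now -4.61 yaw 0.4 tilt 0.12 q [ 0.16 -0.19  1.87  0.    1.46  1.81] F [-0.1  0.2 -1.2] grip 44.6 t 4.95
```

View pics/c4.png

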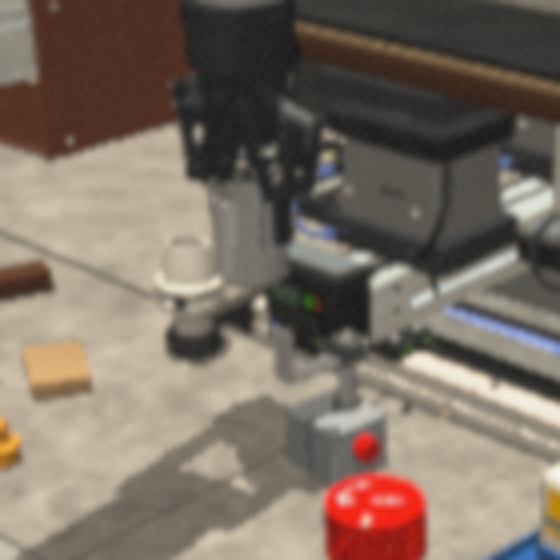

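The cup is gripped upright and is clear of the hook (crop centre 246,230). Next I'll carry it over to the recess.

Request:
step_arm(
  commands=[
    [40,[20,60,0],0],
    [40,[35,115,0],0],
    [40,[50,175,0],0],
    [40,[65,235,0],0],
    [40,[80,295,0],0],
    [40,[92,350,0],0],
    [40,[103,398,0],0],
    [40,[103,398,0],0],
    [40,[103,398,0],0],
    [40,[103,398,80],0],
    [40,[103,398,130],0],
    [40,[103,398,130],0],
  ],
)

```text
t: 6.5
tool_pos: [0.5671, -0.2468, 0.253]
tool_rot: [-3.133, 0.123, 0.018]
contact_force: [-1.0, -0.5, -1.6]
opening: 0.0512
grip_force: 44.6
```

```bash
python3 - <<'E'
from h import *
print("pred earlier cup mid px",proj("scene",[.4995,.1555,.2225]))
go([.569,-.250,.205],-5)
o=monitor.get_obs()
s=grab("scene")
print("pred cup mid",proj("scene",[*o["tool_pos"][:2],o["tool_pos"][2]-.2723+.106]),"bottom",proj("scene",[*o["tool_pos"][:2],o["tool_pos"][2]-.2723+.075]),"recess",proj("scene",[.5688,-.2503,.006]))
x0,y0=265,190
cv2.imwrite("pics/c5.png",cv2.resize(s[y0:y0+120,x0:x0+160],None,fx=5,fy=5,interpolation=cv2.INTER_CUBIC))
E
```

```text
pred earlier cup mid px [212.62638465 147.9929613 ]
shift [ 2.8  3.4 47.9] psi now -4.5 yaw 0.5 tilt 0.77 q [-0.53  0.18  1.74  0.    1.23  1.12] F [-1.  -0.5 -1.6] grip 44.6 t 6.5
pred cup mid [346.1456568  230.71828344] bottom [344.73239689 240.82696389] recess [344.08722941 256.63268203]
```

View pics/c5.png

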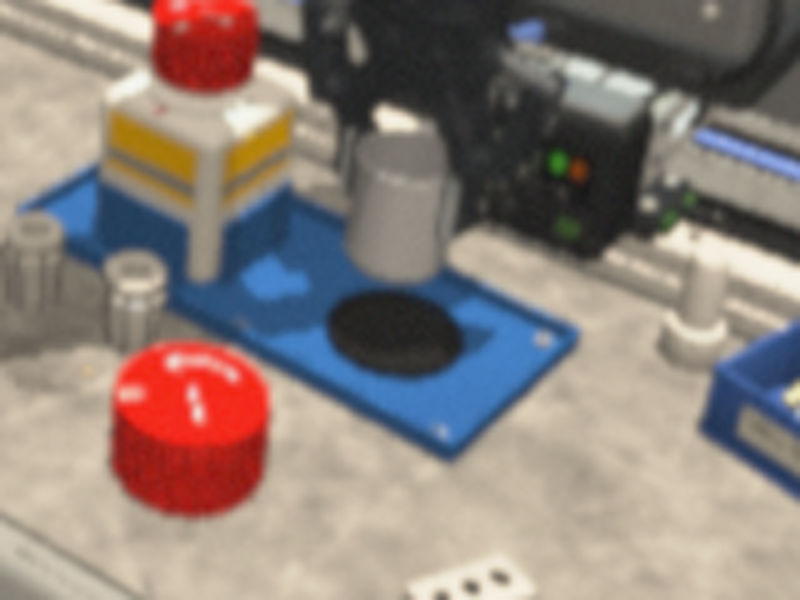

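Cup mid at crop (401,210) is within about 1 px of the prediction, and the recess at crop (396,332) matches its measurement. I'll lower it.

Request:
step_arm(
  commands=[
    [40,[1,1,0],0],
    [40,[1,1,15],0],
    [40,[1,1,35],0],
    [40,[1,1,40],0],
    [40,[1,1,40],0],
    [40,[1,1,40],0],
  ],
)

```text
t: 7.3
tool_pos: [0.5706, -0.2509, 0.2201]
tool_rot: [3.139, -0.126, 0.001]
contact_force: [-0.3, -0.9, -1.4]
opening: 0.0513
grip_force: 44.6
```

```bash
python3 -c "
from h import *
go([.569,-.250,.201],-5)"
```

```text
shift [-1.7 -0.8 19.1] psi now -4.61 yaw 0.4 tilt 0.04 q [-0.53  0.23  1.75 -0.    1.17  1.12] F [-0.3 -0.9 -1.4] grip 44.6 t 7.3
```

Request:
step_arm(
  commands=[
    [40,[-1.5,-1,6],0],
    [40,[-1.5,-1,11],0],
    [40,[-1.5,-1,14],0],
    [40,[-1.5,-1,16],0],
    [40,[-1.5,-1,17],0],
    [40,[-1.5,-1,17],0],
  ],
)

```text
t: 8.05
tool_pos: [0.569, -0.2496, 0.2027]
tool_rot: [-3.139, 0.126, 0.0]
contact_force: [0.0, -0.4, -1.3]
opening: 0.0512
grip_force: 44.6
```

Request:
step_arm(
  commands=[
    [40,[0,0,1],0],
    [40,[0,0,2],0],
    [40,[0,0,2],0],
    [40,[0,0,2],0],
  ],
)

```text
t: 8.55
tool_pos: [0.5692, -0.2497, 0.2015]
tool_rot: [3.139, -0.126, 0.001]
contact_force: [-2.0, 1.4, 5.5]
opening: 0.0514
grip_force: 45.2
```

The cup touches down at the predicted height. I'll release it, rise, and look.

Request:
step_arm(
  commands=[
    [62,[0,0,1],0],
    [66,[0,0,1],0],
    [72,[0,0,1],0],
    [85,[0,0,1],0],
    [100,[0,0,1],0],
    [100,[0,0,1],0],
    [100,[0,0,0],0],
    [100,[0,0,-20],0],
    [100,[0,0,-60],0],
    [100,[0,0,-120],0],
    [100,[0,0,-180],0],
    [100,[0,0,-180],0],
  ],
)

```text
t: 10.05
tool_pos: [0.5702, -0.2503, 0.3907]
tool_rot: [3.132, -0.126, 0.021]
contact_force: [0.6, -0.2, -0.3]
opening: 0.0855
grip_force: 0.0
```

```bash
python3 - <<'E'
from h import *
go([.5765,-.1145,.330],-5)
s=grab("scene")
print("pred mid",proj("scene",[.5688,-.2503,.035]),"bot",proj("scene",[.5688,-.2503,.004]),"rim",proj("scene",[.5688,-.2503,.066]))
x0,y0=265,170
cv2.imwrite("pics/c6.png",cv2.resize(s[y0:y0+120,x0:x0+160],None,fx=5,fy=5,interpolation=cv2.INTER_CUBIC))
E
```

```text
shift [  -5.4 -136.2   59.7] psi now -4.6 yaw 0.4 tilt 0.89 q [-0.53  0.05  1.64 -0.    1.44  1.12] F [ 0.6 -0.2 -0.3] grip 0.0 t 10.05
pred mid [345.36757878 247.63450205] bot [344.00025722 257.24391472] rim [346.77729627 237.72713463]
```

View pics/c6.png

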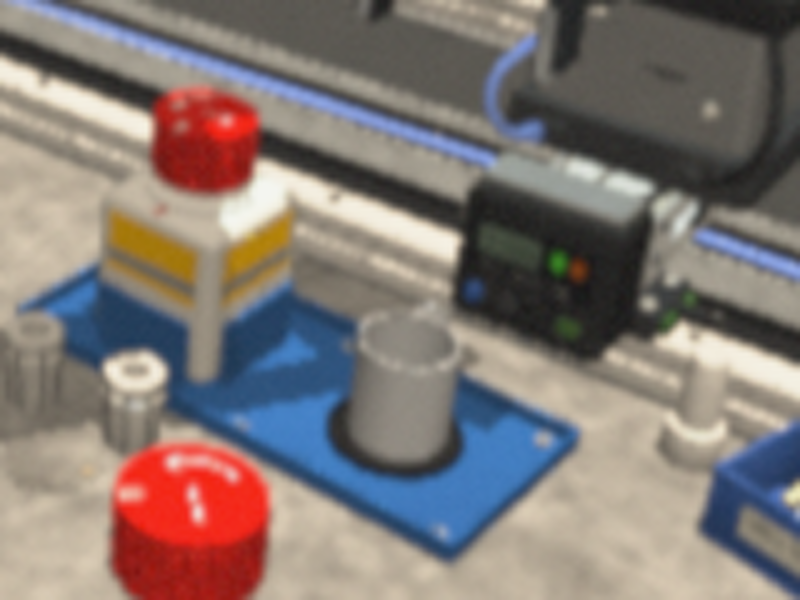

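The cup stands upright in the ring: rim centre at crop (409,340) → (346.8,238), as predicted. Now on to the cap.

Request:
step_arm(
  commands=[
    [100,[-5,-60,0],0],
    [100,[-5,-115,10],0],
    [100,[-5,-136,30],0],
    [100,[-5,-136,40],0],
    [100,[-5,-136,40],0],
    [100,[-5,-136,40],0],
  ],
  squeeze=60,
)

```text
t: 10.85
tool_pos: [0.5751, -0.115, 0.341]
tool_rot: [3.139, -0.129, 0.001]
contact_force: [0.2, -0.5, -0.3]
opening: 0.0854
grip_force: 0.0
```

```bash
python3 -c "
from h import *
go([.5765,-.1145,.283],-4)"
```

```text
shift [ 1.4 -0.6 58. ] psi now -4.7 yaw -0.7 tilt 0.03 q [-0.32  0.01  1.77 -0.    1.37  1.33] F [ 0.2 -0.5 -0.3] grip 0.0 t 10.85
```

Request:
step_arm(
  commands=[
    [100,[1.5,-0.5,20],-1],
    [100,[1.5,-0.5,40],-1],
    [100,[1.5,-0.5,54],-1],
    [100,[1.5,-0.5,57],-1],
    [100,[1.5,-0.5,57],-1],
    [75,[1.5,-0.5,57],-1],
    [45,[1.5,-0.5,57],-1],
    [45,[1.5,-0.5,57],-1],
    [45,[1.5,-0.5,57],-1],
    [45,[1.5,-0.5,57],-1],
    [45,[1.5,-0.5,57],-1],
  ],
)

```text
t: 12.22
tool_pos: [0.5768, -0.1135, 0.2849]
tool_rot: [3.139, -0.099, 0.002]
contact_force: [-3.0, -1.7, 6.5]
opening: 0.0552
grip_force: 62.6
```

```bash
python3 -c "
from h import *
go([.5765,-.1145,.283],-4);print(monitor.get_obs()['wrist_torque'])"
```

```text
shift [-0.2  1.   1.9] psi now -3.6 yaw 0.4 tilt 0.09 q [-0.32  0.07  1.8  -0.    1.27  1.31] F [-3.  -1.7  6.5] grip 62.6 t 12.225
[-0.15656344  0.25157106 -0.04750582]
```

Request:
step_arm(
  commands=[
    [45,[0,0,1],0],
    [45,[0,0,2],0],
    [45,[0,0,3],0],
    [45,[0,0,4],0],
    [45,[0,0,5],0],
    [45,[0,0,5],0],
  ],
)

```text
t: 12.98
tool_pos: [0.5769, -0.1135, 0.281]
tool_rot: [3.139, -0.099, 0.002]
contact_force: [-4.9, -0.3, 10.4]
opening: 0.0551
grip_force: 63.2
```

Request:
step_arm(
  commands=[
    [45,[0,0,1],0],
    [45,[0,0,2],0],
    [45,[0,0,3],0],
    [45,[0,0,4],0],
    [45,[0,0,4],0],
    [45,[0,0,4],0],
  ],
)

```text
t: 13.72
tool_pos: [0.5774, -0.1136, 0.2795]
tool_rot: [3.139, -0.099, 0.004]
contact_force: [-8.6, 1.4, 20.1]
opening: 0.0549
grip_force: 64.0
```

The cap is on its stop (20 N). I'll turn it 65° counter-clockwise with the press held.

Request:
step_arm(
  commands=[
    [45,[0,0,0],-6],
    [45,[0,0,0],-12],
    [45,[0,0,0],-18],
    [45,[0,0,0],-24],
    [45,[0,0,0],-30],
    [45,[0,0,0],-36],
    [45,[0,0,0],-42],
    [45,[0,0,0],-48],
    [45,[0,0,0],-54],
    [45,[0,0,0],-60],
    [45,[0,0,0],-66],
    [45,[0,0,0],-66],
  ],
)

```text
t: 15.22
tool_pos: [0.5778, -0.1132, 0.2793]
tool_rot: [2.684, 1.627, 0.006]
contact_force: [-5.2, 3.4, 18.4]
opening: 0.055
grip_force: 63.8
```

```bash
python3 -c "
from h import *
go([.5765,-.1145,.283],62);print(monitor.get_obs()['wrist_torque'])"
```

```text
shift [-1.8 -0.5 -3.7] psi now 62.45 yaw 0.4 tilt 0.27 q [-0.32  0.08  1.81  0.    1.26  0.16] F [-5.2  3.4 18.4] grip 63.8 t 15.225
[0.46695884 0.80674345 0.07024661]
```

Request:
step_arm(
  commands=[
    [45,[0,0,-3],0],
    [45,[0,0,-6],0],
    [45,[0,0,-9],0],
    [45,[0,0,-12],0],
    [45,[0,0,-15],0],
    [45,[0,0,-15],0],
  ],
)

```text
t: 15.98
tool_pos: [0.5762, -0.1132, 0.289]
tool_rot: [-2.687, -1.627, 0.001]
contact_force: [1.3, 0.3, -0.3]
opening: 0.0545
grip_force: 63.6
```

Request:
step_arm(
  commands=[
    [45,[0,0,-5],0],
    [45,[0,0,-12],0],
    [45,[0,0,-20],0],
    [45,[0,0,-30],0],
    [45,[0,0,-40],0],
    [45,[0,0,-50],0],
    [45,[0,0,-50],0],
    [45,[0,0,-50],0],
    [45,[0,0,-50],0],
  ],
)

```text
t: 17.1
tool_pos: [0.5763, -0.1132, 0.339]
tool_rot: [-2.686, -1.627, 0.001]
contact_force: [-0.1, -0.1, -0.9]
opening: 0.0548
grip_force: 64.3
```

```bash
python3 - <<'E'
from h import *
go([.5765,-.1145,.339],62)
s=grab("scene")
print("mouth",proj("scene",[.5768,-.1145,.132]),"cap pred",proj("scene",[.5768,-.1145,.182]))
x0,y0=245,130
cv2.imwrite("pics/c7.png",cv2.resize(s[y0:y0+145,x0:x0+140],None,fx=4,fy=4,interpolation=cv2.INTER_CUBIC))
E
```

```text
shift [-1.   0.8  0. ] psi now 62.4 yaw 0.4 tilt 0.07 q [-0.32  0.01  1.77  0.    1.36  0.16] F [-0.1 -0.1 -0.9] grip 64.3 t 17.1
mouth [305.73430853 196.66227373] cap pred [306.9829042  179.86678377]
```

View pics/c7.png

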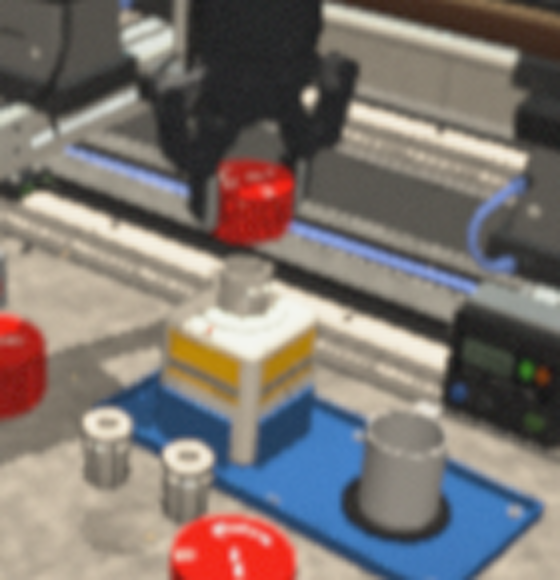

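The cap is held level at crop (255,200), right above the open neck at (246,268). The canister is still seated in its pocket, and the cup stands in the recess at (405,470).

```bash
python3 -c "
from station import finish_job
print(finish_job())"
```

```text
the job is handed in; nothing more can be done
None
```

I handed the job in at about 17 s: the cup stands released in the recess, and the red cap is off and still gripped level about 5 cm above the open neck, as the last picture showed; no verdict came back.

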